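# Set a pump's eccentric shaft to its high spot on bench centres

### The arm

A 6-joint arm with a two-finger parallel gripper is mounted at the origin on the work surface. World frame = base frame: x ahead of the robot, y to its left, z up, the work surface at z = 0. Lengths are in m, angles in rad, forces in N, time in s.
With the tool pointing down it reaches from about 0.375 to 0.9 m from the base axis. Payload 3.1 kg.
Tool frame: the origin (TCP) lies between the finger pads; the fingertips stand 11 mm ahead of it and the grasp point (between the pads) lies 8 mm behind it; z points along the fingers, y is the direction in which the jaws open and shut (so a half turn about z gives the same grasp; the last joint's range is limited). The gripper opens to 85 mm and grips with 20 to 120 N. Pads are 22 mm wide; open, the fingers measure 114 mm over their backs; the gripper's body (76 mm by 85 mm) begins 54 mm behind the grasp point. The pads swing forward as they close: fully open they stand 13 mm farther back than shut.
Start: joints at [1.129, 0.527, 1.433, -0, 1.181, -0.178], TCP at [0.162, 0.604, 0.242] pointing down, gripper open.
Joint ranges: [-3.08, 3.08], [-0.75, 2.2], [0.22, 2.44], [-1.43, 4.57], [0, 2.65], [-2.85, 2.85]. Speed limits (rad/s): [2.79, 2.79, 3.14, 3.14, 3.14, 3.14].

### API

Orientations are given as a unit quaternion [x, y, z, w].
In Python, from station import manip gives the robot as it stands.
- The arm moves only by the tool move_arm, never from a script. Its argument "deltas" is a list of rows, each a list of 5 numbers: the shift along the tool's x, y, z in units of 40 cm (1.0 is 40 cm), then the turn about the tool's z in units of 0.5 rad (1.0 is 0.5 rad), then the opening in per cent of the stroke, from 0 (shut) to 100 (fully open). In form: [[x, y, z, twist, grip], ...]. A call has exactly 8 rows; each row is the pose to reach, as a shift and turn from the pose commanded when the call began, along the tool's axes at that moment; what a row does not reach only later rows make up. A row lasts 1/12 s, in which the tool goes at most 41.7 mm and 7.16 degrees, less where a joint would pass 70% of its speed; a pose out of reach is approached as far as the arm can. A call with a number of a shift or a turn outside -1 to 1 is refused whole. A call with a gripper value outside its range is refused whole. The fingers move at their own pace and stop on an object; "force" is the grip in N (left out, the last holds). Time passes only in rows, so rows that repeat a pose let the fingers close, or fill a call up. It gives the time, the measured TCP pose, the force and the opening at its end, in the units of the state.
- manip.sense(): the state, without advancing time (a new reading comes with each control period).
- manip.snapshot(name): name is "scene" or "top" or "wrist"; returns (picture, depth): 400x640x3 uint8, red, green, blue; 400x640 float32, m along the optical axis (not along the pixel's ray), 0 where there is no reading.
- manip.get_calibration(name): a dict with "vfov" (degrees; the focal length in pixels is half the picture's height over the tangent of half this angle, whatever the lens; pixels are square), "cx", "cy" (the principal point, pixels), "pose" (4x4, takes a point from camera to world coordinates). Camera axes: x right, y down, z forward; pixel columns grow to the right and rows downward; lengths in m; the calibration is good to about 2 mm. A picture is of the moment at which its call begins: read the wrist's pose just before it. get_calibration takes no time and is no camera call; for the wrist camera it gives the pose at the moment of the call.
- manip.sign_off(): hands the job in, once; it reports no verdict.
The state is a dict: "t": time; "q": joint angles; "qd": joint speeds; "tau": joint torques, N m; "tcp_pos": TCP position; "tool_rot": TCP orientation; "force": force on the tool from outside, world axes, zero at the start; "ft_torque": the same for the moment, N m; "finger_gap": opening from 0.0 (shut) to 1.0 (fully open).
Only numpy, scipy, OpenCV 4.12 (cv2) and the standard library are available. Lean on these libraries where they do the work, as an engineer would, in place of code of your own. Each camera call takes 0.05 s, during which the arm holds its last target.

### The job

The eccentric shaft of a sampling pump sits between the centres of the blue fixture. Slide the dial gauge up by its red post until the sprung plunger is pressed lightly against the brass eccentric (about 3 mm), then turn the shaft by the red crank handle, watching the plunger swing, and leave it let go with the eccentric's high spot on the plunger. Go gently: never drive the plunger hard or to the bottom of its travel, keep your fingers off the gauge and the shaft themselves, and leave the other things on the bench where they are.

Things in the scene. Friction and masses are not known exactly. Their poses are not given: they have to be found in the camera images.
- fixture: Bench-centre fixture, fixed: grey base 300 x 210 x 16 mm (x -88..212, y -110..100), two blue heads 103 mm high, 45 mm wide in x, at y 52..80 and -102..-74. Origin on the bench directly below the shaft axis; x towards the gauge (roughly away from the robot), y along the shaft towards the crank, z up. The shaft axis runs along y at height 80 mm.
- axis (a point): Point on the shaft axis (80 mm up, fixture y -20 mm) inside the brass eccentric: a disc of 28 mm diameter, 24 mm wide, centred 8 mm off the axis, so its high spot is 22 mm from the axis. It turns with the crank, clamped at an angle that differs each time and is not measured: its high spot faces the plunger at a crank angle between -0.1 and 0.75. This frame is the fixture's.
- crank (a joint): Turn of crank and shaft together, rad: 0 = crank arm straight up, positive = it leans to the fixture's +x (away from the robot), range -1.2 to 1.3; starts between -1.05 and -0.65. Friction of about 0.18 N m holds it where it is left (about 4 to 6 N at the handle).
- handle (a point): Middle of the crank handle: a red horizontal bar, 14 mm diameter, along fixture y from 90 to 150 mm, 50 mm from the shaft axis. This point: fixture y 122 mm, x = 50 sin(crank), z = 80 + 50 cos(crank) mm. Straddle or grip it from above. The crank arm (18 mm wide, fixture y 84..94 mm) ends 4 mm beyond the bar's axis.
- carriage (a joint): Slide of the gauge carriage towards the shaft (the fixture's -x), m: 0 = farthest away, range 0 to 0.045; starts at 0 to 0.008. Friction of about 10 N holds it where it is left. The plunger first meets the eccentric somewhere between 0.019 and 0.030.
- post_top (a point): Top centre of the red upright post on the carriage by which it is pulled: 14 mm diameter, standing 86 mm above the carriage, its top 126 mm above the bench, at fixture y = -20 mm and x = 170 mm minus the carriage slide. The black dial (60 mm diameter, top 91 mm above the bench) is centred 52 mm from the post's axis, towards the shaft.
- plunger (a joint): How far the plunger is pressed into the gauge, m: 0 = fully out, 0.018 = bottomed. Spring of 0.1 N/mm, with 0.6 N at 0. It slides along the fixture's x; its ball tip (red, 6 mm) bears on the eccentric at the height of the shaft axis. It is largest when the high spot faces it.
- needle (a joint): Red needle on the white dial face (26 mm long, seen from above), rad, turns clockwise from above: 0.28 rad per mm of plunger press; at 0 its tip points towards the shaft.
- plunger_tip (a point): Foremost point of the plunger's ball tip, 80 mm above the bench, at fixture y = -20 mm. While it bears on the eccentric its fixture x is the reach of the eccentric there: 22 mm at the high spot, less elsewhere.
- vial: Amber glass jar, 44 mm diameter, 75 mm tall, upright; origin under its centre. Bystander.
- fitting: Brass hose fitting, 28 mm diameter, 40 mm tall, upright; origin under its centre. Bystander.
- driver: Screwdriver lying on the bench, about 200 mm long; its x axis points along the blade. Bystander.
- mouse: White computer mouse 100 x 58 x 30 mm; origin under its centre. Bystander.
- gauge: The dial gauge on the carriage: black body 60 mm diameter with white face up (top 91 mm above the bench), its steel stem and sprung plunger towards the shaft. It moves with the carriage. Origin: on the bench, at fixture y -20 mm, x = minus the carriage slide; axes as the fixture's. Not to be handled, only its red post.
- drive: Dark steel drive plate, 36 mm diameter, 6 mm thick, inside the crank-side head; it and the crank turn together and carry the eccentric shaft. Origin on the shaft axis at fixture y 70 mm; its z axis points along the crank arm, y along the shaft. Shaft and plate are turned by the crank handle only.

How it is judged:
On the way, in this order (a step that is already met when the one before it is completed fails the run):
1. the gauge is up: the plunger is pressed lightly, by 1 to 5.5 mm, before the high spot is turned to it (value of joint plunger between 0.001 and 0.0055 m and x of plunger_tip in the frame of fixture below 0.0214 m), for 0.3 s.
2. the high spot faces the plunger: its tip within 0.3 mm of the eccentric's greatest reach, plunger pressed (x of plunger_tip in the frame of fixture between 0.0217 and 0.0226 m and value of joint plunger above 0.001 m), for 0.2 s.
At the end, for the whole second after the job is handed in: The plunger is pressed by more than 1 mm and its tip stands within 0.3 mm of the eccentric's greatest reach (22 mm from the shaft axis), the crank at rest and let go (all of step 2 and velocity of joint crank between -0.05 and 0.05 rad/s); the robot touches nothing.
It fails at once if the plunger was driven to the bottom of its travel, or pressed on the eccentric with more than 6 N (value of joint plunger above 0.0177 m or contact force between gauge and drive above 6 N).
It fails at once if the fingers pressed on the gauge or the shaft itself with more than 3 N (contact force between the fingers and gauge above 3 N or contact force between the fingers and drive above 3 N).
It fails at once if one of the other things on the bench was moved by more than 25 mm (distance of any of vial, fitting, driver, mouse from where it was at the start of the episode above 0.025 m).
It also fails if it takes over 72 s, if anything falls off the work surface, if the arm or the gripper's body presses on something with over 40 N, if the wrist force passes 120 N, or if a joint passes its speed limit or range.

## Working session

There is one attempt and no reset: what is moved stays moved. The work goes in short steps, Python scripts to look and compute and a tool call to move; the robot and the scene stay as the last step left them, time stands still between calls to the robot, and variables do not carry over. Pictures are saved under pics/ and viewed, and the job is handed in when it is done.

Besides the shell and the picture viewer there is one more tool, called after "Call:" as name(argument=value, ...), one argument or row to a line, values as JSON. move_arm: Moves the arm, as the interface text tells. Its arguments: {"type":"object","properties":{"deltas":{"type":"array","items":{"type":"array","items":{"type":"number"}}},"force":{"type":"number"}},"required":["deltas"]}

```bash
mkdir -p pics; ls
cat > h.py <<'E'
import numpy as np, cv2
from station import manip
def snap(cam,fn):
    c=manip.get_calibration(cam); p,d=manip.snapshot(cam)
    cv2.imwrite('pics/'+fn+'.png',cv2.cvtColor(p,cv2.COLOR_RGB2BGR)); np.savez('pics/'+fn+'.npz',p=p,d=d,pose=c['pose'],vfov=c['vfov'],cx=c['cx'],cy=c['cy'])
    return p,d,c
def cloud(d,c):
    f=200/np.tan(np.radians(float(c['vfov']))/2)
    v,u=np.mgrid[0:d.shape[0],0:d.shape[1]]
    P=np.stack([(u-c['cx'])/f*d,(v-c['cy'])/f*d,d],-1)
    T=np.array(c['pose']); W=P@T[:3,:3].T+T[:3,3]; W[d<=0]=np.nan
    return W
def proj(X,c):
    f=200/np.tan(np.radians(float(c['vfov']))/2)
    T=np.array(c['pose']); p=(np.atleast_2d(X)-T[:3,3])@T[:3,:3]
    return np.c_[f*p[:,0]/p[:,2]+c['cx'],f*p[:,1]/p[:,2]+c['cy']]
E
python3 - <<'E'
from h import *
s=manip.sense(); print(s)
for n in ['scene','top','wrist']:
    p,d,c=snap(n,n+'0'); print(n,c)
E
```

```text
pics
{'t': 0.0, 'q': array([ 1.12955076e+00,  5.28486556e-01,  1.43393589e+00, -3.37609220e-06,
        1.18139115e+00, -1.78465003e-01]), 'qd': array([ 0.00077813,  0.00059766,  0.00139567, -0.00185603,  0.00028512,
       -0.00032363]), 'tau': array([-7.27859860e-04, -4.42349267e+01, -1.78026348e+01, -2.23703200e-04,
        8.56320723e-03, -9.22240332e-06]), 'tcp_pos': array([0.16199786, 0.60290645, 0.24131039]), 'tool_rot': array([ 1.31011850e-01,  9.91380180e-01, -1.05806537e-03, -3.37119606e-04]), 'force': array([-0.05822338, -0.65925769, -0.52192228]), 'ft_torque': array([-0.03445209,  0.0420017 ,  0.00340616]), 'finger_gap': 0.999935719254882}
scene {'vfov': 50.416352460279924, 'cx': 316.4208762267577, 'cy': 197.6929964729366, 'pose': array([[-0.70363819,  0.46195688, -0.53989734,  1.03528881],
       [ 0.71038347,  0.44048408, -0.54893452,  0.51172899],
       [-0.01576789, -0.76978544, -0.63810795,  0.70394521],
       [ 0.        ,  0.        ,  0.        ,  1.        ]])}
top {'vfov': 56.151879238601786, 'cx': 318.2841367268497, 'cy': 202.64353682788817, 'pose': array([[-0.01175391, -0.99398259,  0.10890575,  0.42282981],
       [-0.99992865,  0.01145212, -0.00339624, -0.00958506],
       [ 0.0021286 , -0.1089379 , -0.99404628,  0.9792952 ],
       [ 0.        ,  0.        ,  0.        ,  1.        ]])}
wrist {'vfov': 58.75685479865327, 'cx': 320.03497000525334, 'cy': 197.71348397978684, 'pose': array([[ 0.25887191,  0.92903168,  0.26435862,  0.09500626],
       [ 0.9659107 , -0.24860114, -0.07220803,  0.6204187 ],
       [-0.00136369,  0.27403945, -0.96171749,  0.37355319],
       [ 0.        ,  0.        ,  0.        ,  1.        ]])}
```

View pics/scene0.png

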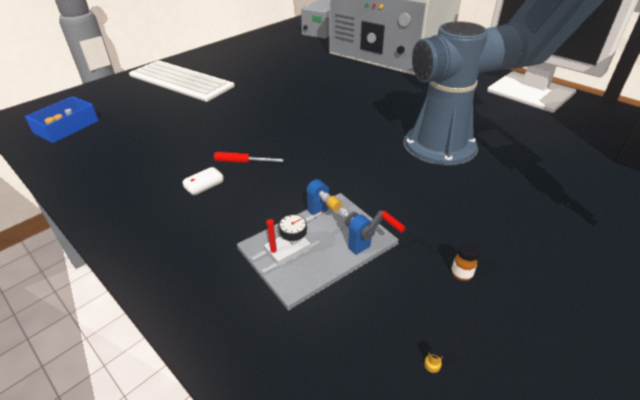

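View pics/top0.png

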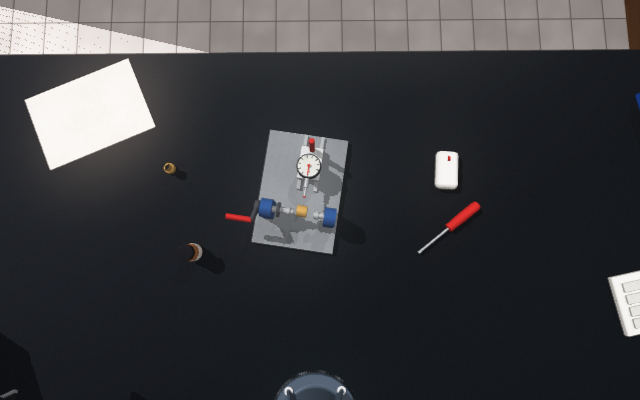

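View pics/wrist0.png

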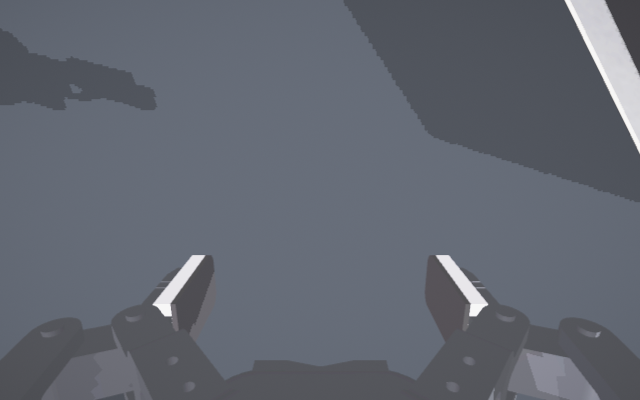

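The top view shows the grey base with corners at about (270,130), (348,140), (333,254) and (252,242). The post is at (312,145), the dial at (308,166) and the handle at (238,217). Next I'll fit the fixture's pose.

Run:
```python
from h import *
def load(n):
    z=np.load('pics/'+n+'.npz'); return z['p'],z['d'],z
for n in ['top0','scene0']:
    p,d,c=load(n); W=cloud(d,c)
    X,Y,Z=W[...,0],W[...,1],W[...,2]
    roi=(X>0.3)&(X<0.8)&(Y>-0.2)&(Y<0.3)
    print(n,'bench z',np.nanmedian(Z[roi&(Z<0.008)]))
    m=roi&(Z>0.009)&(Z<0.03)
    q=W[m][:,:2].astype(np.float32)
    # silhouette all z>0.009 ; use hull of base pts
    r=cv2.minAreaRect(q*1000); print('base',r,'z',np.median(Z[m]))
    hsv=cv2.cvtColor(p,cv2.COLOR_RGB2HSV)
    red=((hsv[...,0]<6)|(hsv[...,0]>174))&(hsv[...,1]>180)&(hsv[...,2]>80)&roi&(Z>0.03)
    nn,lab,st,ce=cv2.connectedComponentsWithStats(red.astype(np.uint8))
    for i in range(1,nn):
        if st[i,4]>5: 
            w=W[lab==i]; print('red',st[i],ce[i],np.median(w,0).round(4),w.min(0).round(4),w.max(0).round(4))
    blue=(hsv[...,0]>100)&(hsv[...,0]<125)&(hsv[...,1]>150)&roi&(Z>0.08)
    nn,lab,st,ce=cv2.connectedComponentsWithStats(blue.astype(np.uint8))
    for i in range(1,nn):
        if st[i,4]>15:
            w=W[lab==i]; print('blue',st[i],ce[i],np.median(w,0).round(4),w.min(0).round(4),w.max(0).round(4))
    cv2.imwrite('pics/crop_'+n+'.png',cv2.cvtColor(cv2.resize(p[120:320,220:420] if n=='scene0' else p[120:260,210:370],None,fx=4 if n=='scene0' else 5,fy=4 if n=='scene0' else 5,interpolation=cv2.INTER_CUBIC)[:600],cv2.COLOR_RGB2BGR))
```

```text
top0 bench z -0.0007015510755614685
base ((541.4697265625, 104.87427520751953), (344.8257141113281, 363.1836853027344), 80.91520690917969) z 0.015298820731522333
red [309 139   5   4  15] [311.33333333 140.73333333] [0.6611 0.0027 0.1256] [ 0.6587 -0.0019  0.1232] [0.6664 0.0074 0.1284]
red [226 213  25   9 127] [237.7480315  217.28346457] [0.4857 0.1724 0.121 ] [0.4765 0.1438 0.1136] [0.4953 0.2002 0.1254]
blue [259 199  14  16 167] [264.98802395 206.17964072] [0.5125 0.1131 0.1002] [0.4942 0.0976 0.0918] [0.5301 0.1276 0.1064]
blue [324 208  12  17 159] [329.4591195 215.7672956] [ 0.4872 -0.0396  0.0997] [ 0.4687 -0.052   0.0892] [ 0.5073 -0.0255  0.1057]
scene0 bench z 0.0015403479816495924
base ((556.295654296875, 102.18863677978516), (349.9663391113281, 334.0777587890625), 80.9926986694336) z 0.01759543465106428
red [382 211  23  21 185] [392.91891892 221.32432432] [0.4892 0.1738 0.122 ] [0.4769 0.1424 0.1122] [0.4972 0.1999 0.1253]
red [267 219   8  33 160] [270.98125 233.4625 ] [0.6673 0.0036 0.0999] [ 0.6578 -0.0059  0.0442] [0.672  0.0079 0.1288]
blue [307 179  22  19 235] [316.04680851 187.20425532] [ 0.4971 -0.0368  0.0976] [ 0.4703 -0.0593  0.0802] [ 0.5131 -0.0225  0.106 ]
blue [349 215  21  20 239] [358.0041841  223.76569038] [0.5242 0.1121 0.0986] [0.5018 0.0945 0.0806] [0.5369 0.1263 0.1068]
```

Run:
```python
from h import *
from scipy.optimize import minimize
def load(n):
    z=np.load('pics/'+n+'.npz'); return z['p'],z['d'],z
for n in ['top0','scene0']:
    p,d,c=load(n); W=cloud(d,c); Z=W[...,2]
    hsv=cv2.cvtColor(p,cv2.COLOR_RGB2HSV)
    X,Y=W[...,0],W[...,1]
    m=((X>0.35)&(X<0.75)&(Y>-0.2)&(Y<0.25)&(hsv[...,2]>60)).astype(np.uint8)
    m=cv2.morphologyEx(m,cv2.MORPH_OPEN,np.ones((3,3)))
    # intersect pixels with plane z=.016
    f=200/np.tan(np.radians(float(c['vfov']))/2); T=c['pose']
    v,u=np.mgrid[0:400,0:640]; r=np.stack([(u-c['cx'])/f,(v-c['cy'])/f,np.ones_like(u)],-1)@T[:3,:3].T
    t=(0.016-T[2,3])/r[...,2]; G=(T[:3,3]+r*t[...,None])[...,:2]
    near=(abs(Z-0.016)<0.012)
    mm=(m>0)&near
    nn,lab,st,ce=cv2.connectedComponentsWithStats(mm.astype(np.uint8)); i=1+np.argmax(st[1:,4]); mm=lab==i
    q=(G[mm]*1000).astype(np.float32); print(n,cv2.minAreaRect(q))
    rng=(G[...,0]>0.3)&(G[...,0]<0.85)&(G[...,1]>-0.2)&(G[...,1]<0.35)
    g=G[rng]; inside=mm[rng]; hi=(Z[rng]>0.03)&(m[rng]>0)  # ignore
    k=~hi; g=g[k]; ins=inside[k].astype(float)
    def cost(x):
        a=np.radians(x[2]); R=np.array([[np.cos(a),-np.sin(a)],[np.sin(a),np.cos(a)]])
        l=(g*1000-x[:2])@R; s=3.
        sd=np.maximum(np.maximum(-88-l[:,0],l[:,0]-212),np.maximum(-110-l[:,1],l[:,1]-100))
        return np.mean((1/(1+np.exp(np.clip(sd/s,-50,50)))-ins)**2)
    best=min((minimize(cost,[500,40,a],method='Nelder-Mead',options=dict(xatol=.05,fatol=1e-9,maxiter=2000)) for a in(-15,-8,0,8)),key=lambda r:r.fun)
    print(best.x,best.fun)
    a=np.radians(best.x[2]); R=np.array([[np.cos(a),-np.sin(a)],[np.sin(a),np.cos(a)]])
    F=lambda x,y,z:[*(best.x[:2]/1000+R@np.array([x,y])/1000),z/1000]
    for nm,X in [('blue+',F(0,66,103)),('blue-',F(0,-88,103)),('post',F(170,-20,126))]: print(nm,np.round(X,4),proj(X,c))
```

```text
top0 ((561.4668579101562, 33.16493225097656), (209.0504913330078, 299.2096252441406), 80.90021514892578)
[500.98119399  47.7883822   -9.03124551] 0.0059531641230906335
blue+ [0.5113 0.113  0.103 ] [[264.8504691  206.42846002]]
blue- [ 0.4872 -0.0391  0.103 ] [[329.7743543  215.95296908]]
post [0.6657 0.0014 0.126 ] [[311.59375425 139.04254972]]
scene0 ((565.0205078125, 33.82872009277344), (218.12939453125, 306.4691467285156), 80.97029876708984)
[506.92384749  51.42622237  -9.13150545] 0.013744819015790695
blue+ [0.5174 0.1166 0.103 ] [[361.41059158 221.49708932]]
blue- [ 0.493  -0.0355  0.103 ] [[317.45068562 185.09381927]]
post [0.6716 0.0047 0.126 ] [[268.48651871 224.66409482]]
```

View pics/crop_top0.png

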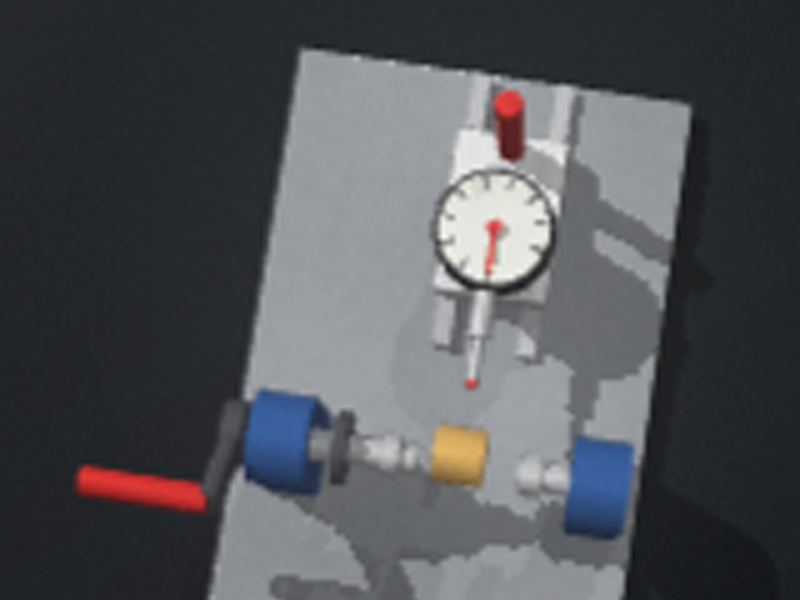

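View pics/crop_scene0.png

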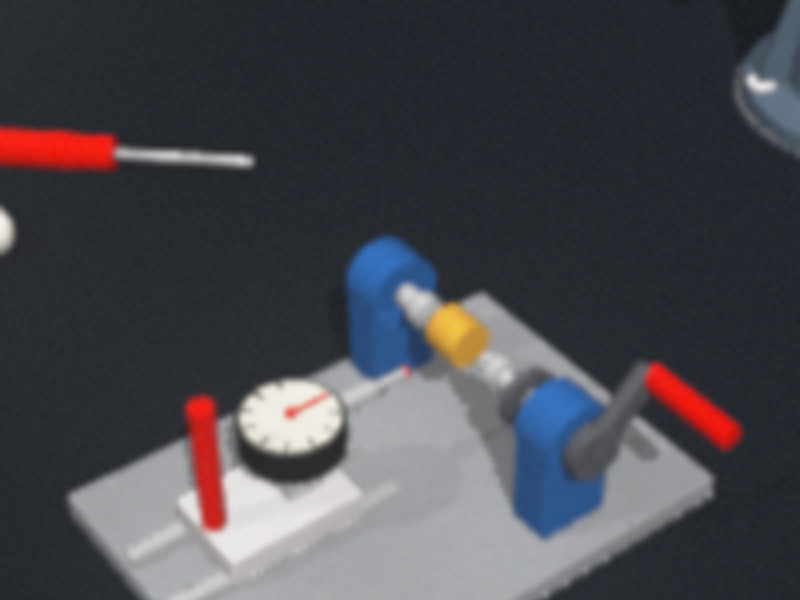

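Call:
move_arm(
  deltas=[
    [-0.085,-0.06,0,-0.05,100],
    [-0.17,-0.12,0,-0.1,100],
    [-0.255,-0.18,0,-0.15,100],
    [-0.34,-0.24,0,-0.2,100],
    [-0.425,-0.3,0,-0.21,100],
    [-0.51,-0.36,0,-0.21,100],
    [-0.595,-0.42,0,-0.21,100],
    [-0.68,-0.48,0,-0.21,100],
  ],
)

```text
t: 0.82
tcp_pos: [0.3759, 0.3457, 0.2422]
tool_rot: [0.079, 0.997, -0.0, -0.0]
force: [1.3, -0.2, 0.4]
finger_gap: 1.002
```

```bash
cat >> h.py <<'E'
from scipy.spatial.transform import Rotation as Ro
FO=np.array([0.501,0.0478]); FA=np.radians(-9.03)
def F(x,y,z):  # fixture mm -> world m
    c,s=np.cos(FA),np.sin(FA); return np.array([FO[0]+(c*x-s*y)/1000,FO[1]+(s*x+c*y)/1000,z/1000])
def Finv(P):
    P=np.asarray(P); c,s=np.cos(FA),np.sin(FA); d=(P[...,:2]-FO)*1000
    return np.stack([c*d[...,0]+s*d[...,1],-s*d[...,0]+c*d[...,1],P[...,2]*1000],-1)
def rel(target):
    s=manip.sense(); R=Ro.from_quat(s['tool_rot']).as_matrix()
    d=(np.asarray(target)-s['tcp_pos'])@R/0.4
    yt=np.degrees(np.arctan2(R[1,1],R[0,1]))
    print('t',round(s['t'],2),'tcp',s['tcp_pos'].round(4),'fix',Finv(s['tcp_pos']).round(1),'units',d.round(4),'ytool deg',yt.round(2),'F',s['force'].round(2),'gap',round(s['finger_gap'],3),'q6',round(s['q'][5],2))
E
python3 - <<'E'
from h import *
rel(np.r_[F(169,-20,240)])
E
```

```text
t 0.82 tcp [0.3759 0.3457 0.2422] fix [-170.3  274.6  242.2] units [-0.8483 -0.7364  0.0055] ytool deg 80.97 F [ 1.29 -0.17  0.37] gap 1.002 q6 -0.89
```

Call:
move_arm(
  deltas=[
    [-0.078,-0.067,0,0,100],
    [-0.156,-0.134,0,0,100],
    [-0.234,-0.201,0,0,100],
    [-0.312,-0.268,0,0,100],
    [-0.39,-0.335,0,0,100],
    [-0.468,-0.402,0,0,100],
    [-0.546,-0.469,0,0,100],
    [-0.624,-0.536,0,0,100],
  ],
)

```text
t: 1.48
tcp_pos: [0.5887, 0.0947, 0.242]
tool_rot: [0.079, 0.997, 0.0, -0.0]
force: [0.4, 0.0, -0.5]
finger_gap: 1.002
```

Call:
move_arm(
  deltas=[
    [-0.07,-0.065,0,0,100],
    [-0.14,-0.13,0,0,100],
    [-0.2,-0.185,0,0,80],
    [-0.224,-0.2,0,0,60],
    [-0.224,-0.2,0,0,60],
    [-0.224,-0.2,0,0,60],
    [-0.224,-0.2,0,0,60],
    [-0.224,-0.2,0,0,60],
  ],
)

```text
t: 2.15
tcp_pos: [0.6625, 0.0053, 0.2422]
tool_rot: [0.078, 0.997, 0.0, -0.001]
force: [-0.7, 1.0, 0.0]
finger_gap: 0.604
```

Run:
```python
from h import *
rel(np.r_[F(169,-20,111)])
p,d,c=snap('wrist','w1')
print(c['pose'][:3,3], proj(F(169,-20,126),c))
```

```text
t 2.15 tcp [0.6625 0.0053 0.2422] fix [166.1 -16.7 242.2] units [-0.0077 -0.0085  0.3281] ytool deg 81.07 F [-0.72  1.    0.  ] gap 0.604 q6 -1.58
[0.5939744  0.01511981 0.37445751] [[316.24885787 199.78220488]]
```

View pics/w1.png

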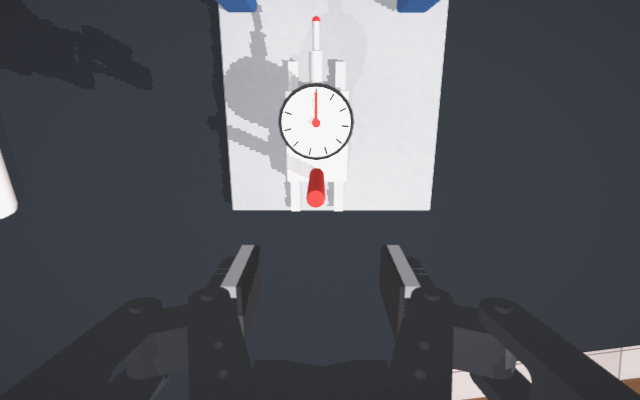

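The wrist view shows the post top at (316,199), against a prediction of (316,200). The needle points at the shaft (reading 0) and the plunger tip is free at (316,19). I'll descend and grip the post above dial height.

Call:
move_arm(
  deltas=[
    [-0.008,-0.0085,0.08,0,60],
    [-0.008,-0.0085,0.16,0,60],
    [-0.008,-0.0085,0.24,0,60],
    [-0.008,-0.0085,0.3,0,60],
    [-0.008,-0.0085,0.328,0,50],
    [-0.008,-0.0085,0.328,0,40],
    [-0.008,-0.0085,0.328,0,30],
    [-0.008,-0.0085,0.328,0,25],
  ],
)

```text
t: 2.87
tcp_pos: [0.6678, -0.0002, 0.1131]
tool_rot: [0.078, 0.997, -0.0, 0.002]
force: [-0.1, -0.0, 0.3]
finger_gap: 0.251
```

Call:
move_arm(
  deltas=[
    [0,0,0,0,0],
    [0,0,0,0,0],
    [0,0,0,0,0],
    [0,0,0,0,0],
    [0,0,0,0,0],
    [0,0,0,0,0],
    [0,0,0,0,0],
    [0,0,0,0,0],
  ],
  force=40,
)

```text
t: 3.53
tcp_pos: [0.6682, 0.0008, 0.1136]
tool_rot: [0.079, 0.997, 0.001, 0.002]
force: [0.1, 5.4, 4.1]
finger_gap: 0.144
```

Run:
```python
from h import *
rel(np.r_[F(169,-20,111)])
p,d,c=snap('wrist','w2')
```

```text
t 3.53 tcp [0.6682 0.0008 0.1136] fix [172.5 -20.2 113.6] units [0.0088 0.0004 0.0065] ytool deg 80.94 F [0.06 5.4  4.12] gap 0.144 q6 -1.58
```

View pics/w2.png

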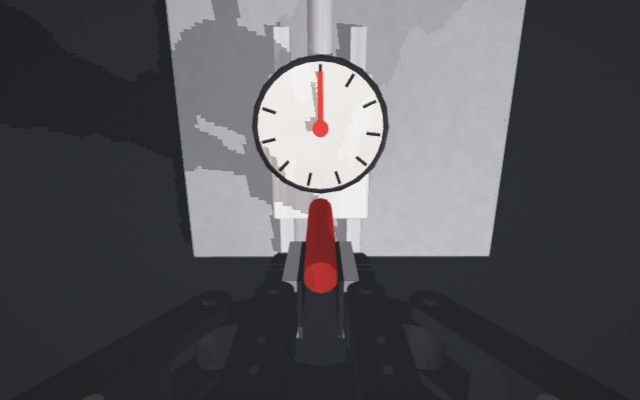

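Call:
move_arm(
  deltas=[
    [0.006,0,0,0,0],
    [0.012,0,0,0,0],
    [0.018,0,0,0,0],
    [0.024,0,0,0,0],
    [0.03,0,0,0,0],
    [0.036,0,0,0,0],
    [0.042,0,0,0,0],
    [0.042,0,0,0,0],
  ],
)

```text
t: 4.25
tcp_pos: [0.6562, 0.0027, 0.1137]
tool_rot: [0.079, 0.997, 0.001, 0.008]
force: [9.4, 4.4, -3.1]
finger_gap: 0.146
```

```bash
cat >> h.py <<'E'
def needle(fn,cam='wrist'):
    rel(F(170,-20,111))
    p,d,c=snap(cam,fn)
    f=200/np.tan(np.radians(float(c['vfov']))/2); T=c['pose']
    hsv=cv2.cvtColor(p,cv2.COLOR_RGB2HSV)
    red=((hsv[...,0]<8)|(hsv[...,0]>172))&(hsv[...,1]>130)&(hsv[...,2]>90)
    v,u=np.mgrid[0:400,0:640]; r=np.stack([(u-c['cx'])/f,(v-c['cy'])/f,np.ones_like(u)],-1)@T[:3,:3].T
    t=(0.091-T[2,3])/r[...,2]; G=Finv(T[:3,3]+r*t[...,None]); t2=(0.091-T[2,3])/r[...,2]
    white=(hsv[...,1]<40)&(hsv[...,2]>190)
    # candidates: red comps surrounded by dial
    nn,lab,st,ce=cv2.connectedComponentsWithStats(red.astype(np.uint8))
    for i in range(1,nn):
        if st[i,4]<6: continue
        g=G[lab==i][:,:2]
        if abs(g[:,1].mean()+20)>30 or g[:,0].mean()<50 or g[:,0].mean()>150: continue
        ex=np.linalg.norm(g.max(0)-g.min(0))
        if ex>45 or ex<18: continue
        dirn=np.linalg.svd(g-g.mean(0))[2][0]
        s=(g-g.mean(0))@dirn
        # hub end: wider
        pe=(g-g.mean(0))@np.array([-dirn[1],dirn[0]])
        lo=pe[s<np.quantile(s,.25)].std(); hi=pe[s>np.quantile(s,.75)].std()
        dd=dirn if lo>hi else -dirn  # hub->tip
        # reference -x ; clockwise from above
        a=-(np.arctan2(dd[1],dd[0])-np.pi); a=(a+np.pi)%(2*np.pi)-np.pi
        print('needle comp',st[i],'extent',ex.round(1),'hub~',(g.mean(0)-dd*13).round(1),'angle',round(a,3),'press mm',round(a/0.28,2),'or +full',round((a+2*np.pi)/0.28,2))
    return p,d,c
E
python3 - <<'E'
from h import *
needle('w3')
E
```

```text
t 4.25 tcp [0.6562 0.0027 0.1137] fix [160.3 -20.2 113.7] units [-0.024   0.0005  0.0071] ytool deg 80.91 F [ 9.44  4.39 -3.11] gap 0.146 q6 -1.58
needle comp [313  70  15  67 421] extent 27.4 hub~ [110.5 -20.8] angle -0.009 press mm -0.03 or +full 22.41
```

View pics/w3.png

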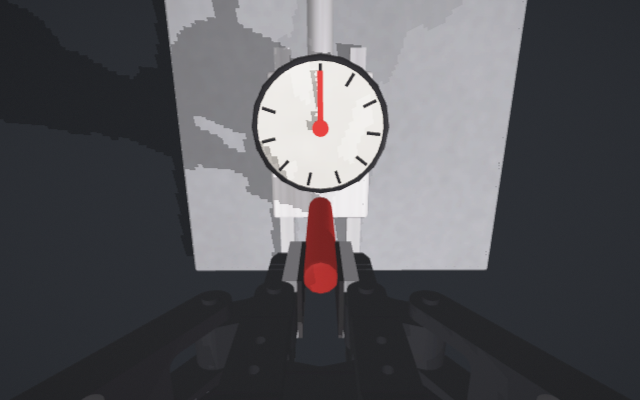

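Call:
move_arm(
  deltas=[
    [0.003,0,0,0,0],
    [0.006,0,0,0,0],
    [0.009,0,0,0,0],
    [0.012,0,0,0,0],
    [0.014,0,0,0,0],
    [0.014,0,0,0,0],
    [0.014,0,0,0,0],
    [0.014,0,0,0,0],
  ],
)

```text
t: 4.97
tcp_pos: [0.6511, 0.0035, 0.1137]
tool_rot: [0.079, 0.997, 0.001, 0.008]
force: [11.0, 4.7, -3.2]
finger_gap: 0.147
```

Run:
```python
from h import *
needle('w4')
```

```text
t 4.97 tcp [0.6511 0.0035 0.1137] fix [155.2 -20.2 113.7] units [-0.0368  0.0005  0.0074] ytool deg 80.91 F [11.03  4.73 -3.25] gap 0.147 q6 -1.58
needle comp [313  70  15  67 425] extent 27.4 hub~ [105.2 -20.8] angle -0.012 press mm -0.04 or +full 22.4
```

Call:
move_arm(
  deltas=[
    [0.002,0,0,0,0],
    [0.004,0,0,0,0],
    [0.006,0,0,0,0],
    [0.008,0,0,0,0],
    [0.008,0,0,0,0],
    [0.008,0,0,0,0],
    [0.008,0,0,0,0],
    [0.008,0,0,0,0],
  ],
)

```text
t: 5.68
tcp_pos: [0.6481, 0.004, 0.1137]
tool_rot: [0.079, 0.997, 0.001, 0.008]
force: [11.1, 5.4, -2.8]
finger_gap: 0.143
```

Run:
```python
from h import *
needle('w5')
```

```text
t 5.68 tcp [0.6481 0.004  0.1137] fix [152.1 -20.2 113.7] units [-0.0446  0.0006  0.0075] ytool deg 80.91 F [11.06  5.42 -2.78] gap 0.143 q6 -1.58
needle comp [313  70  15  67 428] extent 27.4 hub~ [102.  -20.8] angle -0.014 press mm -0.05 or +full 22.39
```

Call:
move_arm(
  deltas=[
    [0.002,0,0,0,0],
    [0.004,0,0,0,0],
    [0.006,0,0,0,0],
    [0.006,0,0,0,0],
    [0.006,0,0,0,0],
    [0.006,0,0,0,0],
    [0.006,0,0,0,0],
    [0.006,0,0,0,0],
  ],
)

```text
t: 6.4
tcp_pos: [0.6461, 0.0043, 0.1137]
tool_rot: [0.079, 0.997, 0.001, 0.009]
force: [11.5, 5.2, -4.0]
finger_gap: 0.143
```

Run:
```python
from h import *
needle('w6')
```

```text
t 6.4 tcp [0.6461 0.0043 0.1137] fix [150.1 -20.2 113.7] units [-0.0496  0.0006  0.0077] ytool deg 80.91 F [11.52  5.24 -3.97] gap 0.143 q6 -1.58
needle comp [313  74  29  63 445] extent 27.7 hub~ [ 99.5 -22.9] angle 0.353 press mm 1.26 or +full 23.7
```

Call:
move_arm(
  deltas=[
    [0.001,0,0,0,0],
    [0.002,0,0,0,0],
    [0.003,0,0,0,0],
    [0.004,0,0,0,0],
    [0.004,0,0,0,0],
    [0.004,0,0,0,0],
    [0.004,0,0,0,0],
    [0.004,0,0,0,0],
  ],
)

```text
t: 7.12
tcp_pos: [0.6447, 0.0045, 0.1137]
tool_rot: [0.079, 0.997, 0.001, 0.009]
force: [11.3, 5.2, -4.7]
finger_gap: 0.144
```

Run:
```python
from h import *
needle('w7')
```

```text
t 7.12 tcp [0.6447 0.0045 0.1137] fix [148.7 -20.2 113.7] units [-0.053   0.0006  0.0077] ytool deg 80.9 F [11.25  5.19 -4.68] gap 0.144 q6 -1.58
needle comp [313  85  46  52 457] extent 28.0 hub~ [ 96.9 -24.7] angle 0.731 press mm 2.61 or +full 25.05
```

View pics/w7.png

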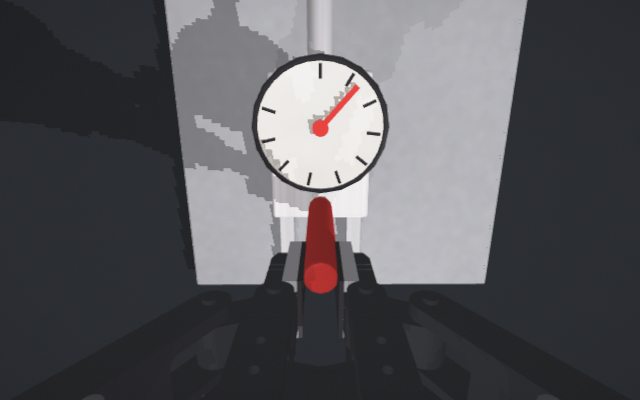

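The needle at (320,128)→(357,86) reads about 2.65 mm. I'll take the load off, then open and go up.

Call:
move_arm(
  deltas=[
    [-0.004,0,0,0,0],
    [-0.008,0,0,0,0],
    [-0.01,0,0,0,0],
    [-0.01,0,0,0,0],
    [-0.01,0,0,0,15],
    [-0.01,0,0,0,25],
    [-0.01,0,0,0,35],
    [-0.01,0,0,0,40],
  ],
)

```text
t: 7.83
tcp_pos: [0.641, 0.0031, 0.1116]
tool_rot: [0.079, 0.997, -0.0, -0.0]
force: [0.2, -0.6, 0.4]
finger_gap: 0.399
```

Run:
```python
from h import *
needle('w8')
rel(F(150,-20,200))
```

```text
t 7.83 tcp [0.641  0.0031 0.1116] fix [145.3 -22.2 111.6] units [-0.0618  0.0055  0.0014] ytool deg 80.97 F [ 0.22 -0.6   0.4 ] gap 0.399 q6 -1.58
needle comp [318  95  46  51 448] extent 27.8 hub~ [ 96.9 -24.7] angle 0.728 press mm 2.6 or +full 25.04
t 7.88 tcp [0.6409 0.0031 0.1114] fix [145.2 -22.2 111.4] units [-0.012   0.0053 -0.2216] ytool deg 80.96 F [-1.39  0.5  -0.24] gap 0.398 q6 -1.58
```

Call:
move_arm(
  deltas=[
    [0,0,-0.06,0,40],
    [0,0,-0.12,0,40],
    [0,0,-0.2,0,40],
    [0,0,-0.27,0,40],
    [0.03,0.06,-0.3,0.25,40],
    [0.1,0.12,-0.3,0.49,40],
    [0.18,0.18,-0.3,0.73,40],
    [0.26,0.24,-0.3,0.97,40],
  ],
)

```text
t: 8.55
tcp_pos: [0.5526, 0.115, 0.2314]
tool_rot: [0.319, 0.948, -0.0, 0.0]
force: [-0.1, 0.7, 0.2]
finger_gap: 0.401
```

Run:
```python
from h import *
rel(F(-37,122,230))
p,d,c=snap('scene','s1')
z=c
W=cloud(d,c); hsv=cv2.cvtColor(p,cv2.COLOR_RGB2HSV)
red=((hsv[...,0]<6)|(hsv[...,0]>174))&(hsv[...,1]>180)&(hsv[...,2]>60)
for nm,w in [('scene',W)]:
    f=Finv(w); m=red&(f[...,1]>92)&(f[...,1]<150)&(f[...,2]>90)&(f[...,0]<30)
    print(np.median(f[m],0),m.sum())
    ths=np.linspace(-1.2,-.5,141)
    # fit cylinder: dist to axis ~7
    g=f[m]; 
    print(min((abs(np.median(np.hypot(g[:,0]-50*np.sin(t),g[:,2]-80-50*np.cos(t)))-7),t) for t in ths))
z=np.load('pics/top0.npz'); c=z; f=Finv(cloud(z['d'],z)); hsv=cv2.cvtColor(z['p'],cv2.COLOR_RGB2HSV)
red=((hsv[...,0]<6)|(hsv[...,0]>174))&(hsv[...,1]>180)&(hsv[...,2]>60)
m=red&(f[...,1]>92)&(f[...,1]<150)&(f[...,2]>90)&(f[...,0]<30); print(np.median(f[m],0))
for t in (-1.05,-.95,-.85,-.75,-.65): print(t, proj(F(50*np.sin(t),122,80+50*np.cos(t)),z).round(1))
```

```text
t 8.55 tcp [0.5526 0.115  0.2314] fix [ 40.4  74.4 231.4] units [0.2267 0.0133 0.0034] ytool deg 52.74 F [-0.05  0.74  0.21] gap 0.401 q6 -0.91
[-30.97800717 123.65094609 122.14493393] 182
(np.float64(0.01233850968139194), np.float64(-0.75))
[-35.23078085 121.55672616 120.99485301]
-1.05 [[238.  221.2]]
-0.95 [[237.9 219.9]]
-0.85 [[237.7 218.5]]
-0.75 [[237.6 216.9]]
-0.65 [[237.6 215.1]]
```

```bash
python3 -c "
import cv2
p=cv2.imread('pics/s1.png'); cv2.imwrite('pics/s1c.png',cv2.resize(p[140:290,220:420],None,fx=4,fy=4,interpolation=cv2.INTER_CUBIC))"
```

```text
(no output)
```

View pics/s1c.png

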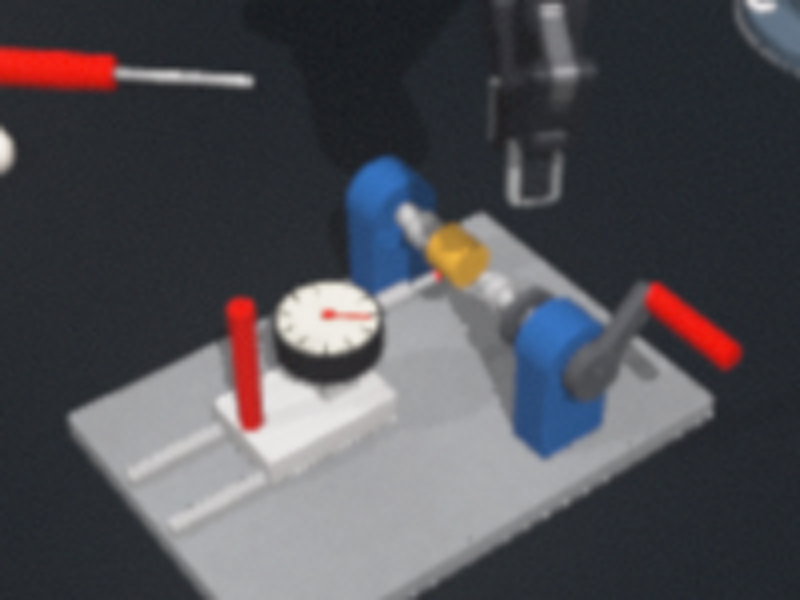

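Call:
move_arm(
  deltas=[
    [0.04,0.003,0,0.24,40],
    [0.08,0.005,0,0.48,40],
    [0.12,0.008,0,0.72,40],
    [0.16,0.01,0,0.96,40],
    [0.2,0.013,0,1.0,40],
    [0.227,0.013,0,1.0,40],
    [0.227,0.013,0,1.0,40],
    [0.227,0.013,0,1.0,40],
  ],
)

```text
t: 9.27
tcp_pos: [0.4841, 0.1732, 0.2312]
tool_rot: [0.54, 0.842, -0.0, 0.0]
force: [0.4, -0.5, -0.3]
finger_gap: 0.397
```

Call:
move_arm(
  deltas=[
    [0,0,0,0.24,40],
    [0,0,0,0.48,40],
    [0,0,0,0.72,40],
    [0,0,0,0.96,40],
    [0,0,0,1.0,40],
    [0,0,0,1.0,40],
    [0,0,0,1.0,40],
    [0,0,0,1.0,40],
  ],
)

```text
t: 9.93
tcp_pos: [0.4844, 0.173, 0.2311]
tool_rot: [0.732, 0.682, 0.0, 0.0]
force: [-0.6, -0.7, -0.6]
finger_gap: 0.4
```

Run:
```python
from h import *
rel(F(-35,122,112))
p,d,c=snap('wrist','w9')
for t in (-.95,-.85,-.75,-.65): print(t, proj([F(50*np.sin(t),y,80+50*np.cos(t)) for y in (95,150)],c).round(1).tolist())
```

```text
t 9.93 tcp [0.4844 0.173  0.2311] fix [-36.1 121.1 231.1] units [0.0021 0.0028 0.2978] ytool deg -4.04 F [-0.62 -0.69 -0.56] gap 0.4 q6 0.2
-0.95 [[310.8, 225.4], [316.9, 153.7]]
-0.85 [[314.7, 227.6], [321.3, 155.0]]
-0.75 [[319.4, 229.7], [326.2, 156.2]]
-0.65 [[324.6, 231.7], [331.8, 157.5]]
```

View pics/w9.png

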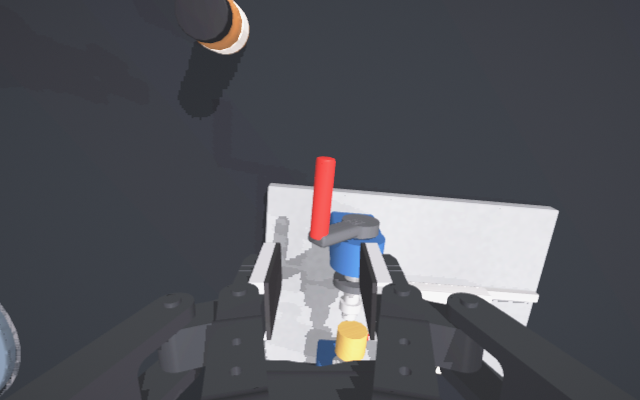

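The handle runs from (325,160) to (320,235), which matches a crank angle of about -0.75. I'll go down over it and straddle it.

Call:
move_arm(
  deltas=[
    [0.002,0.005,0,0.174,40],
    [0.002,0.005,0.06,0.174,40],
    [0.002,0.005,0.14,0.174,40],
    [0.002,0.005,0.22,0.174,40],
    [0.002,0.005,0.27,0.174,40],
    [0.002,0.005,0.298,0.174,40],
    [0.002,0.005,0.298,0.174,40],
    [0.002,0.005,0.298,0.174,40],
  ],
)

```text
t: 10.65
tcp_pos: [0.4859, 0.174, 0.1115]
tool_rot: [0.761, 0.649, -0.001, -0.0]
force: [1.0, 0.4, -0.1]
finger_gap: 0.398
```

Run:
```python
from h import *
rel(F(-34,122,112))
p,d,c=snap('wrist','w10')
p,d,c=snap('scene','s2')
cv2.imwrite('pics/s2c.png',cv2.cvtColor(cv2.resize(p[140:290,250:450],None,fx=4,fy=4,interpolation=cv2.INTER_CUBIC),cv2.COLOR_RGB2BGR))
```

```text
t 10.65 tcp [0.4859 0.174  0.1115] fix [-34.7 122.2 111.5] units [-0.0006  0.0017 -0.0013] ytool deg -9.07 F [ 1.04  0.37 -0.11] gap 0.398 q6 0.29
```

View pics/w10.png

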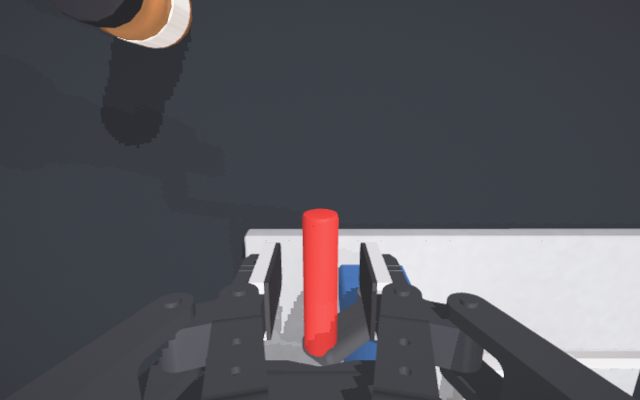

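View pics/s2c.png

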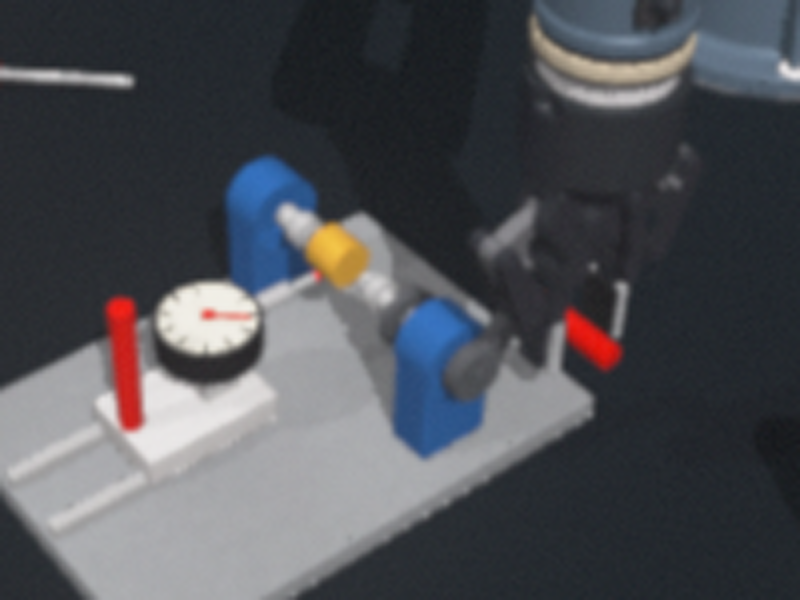

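Call:
move_arm(
  deltas=[
    [0,0.002,0,0,22],
    [0,0.002,0,0,22],
    [0,0.002,0,0,22],
    [0,0.008,-0.006,0,22],
    [0,0.014,-0.011,0,22],
    [0,0.02,-0.015,0,22],
    [0,0.027,-0.018,0,22],
    [0,0.034,-0.021,0,22],
  ],
)

```text
t: 11.42
tcp_pos: [0.4938, 0.1725, 0.1198]
tool_rot: [0.761, 0.648, -0.005, -0.005]
force: [-11.1, 4.8, 6.4]
finger_gap: 0.221
```

```bash
cat >> h.py <<'E'
def look(fn):
    rel(F(0,122,126))
    p,d,c=snap('scene',fn)
    hsv=cv2.cvtColor(p,cv2.COLOR_RGB2HSV).astype(int)
    big=cv2.cvtColor(cv2.resize(p[140:290,250:450],None,fx=4,fy=4,interpolation=cv2.INTER_CUBIC),cv2.COLOR_RGB2BGR)
    cv2.imwrite('pics/'+fn+'c.png',big)
    # redness weighted needle on plane z=.091
    f=200/np.tan(np.radians(float(c['vfov']))/2); T=c['pose']
    sub=6; y0,y1,x0,x1=195,255,270,345
    im=cv2.resize(p[y0:y1,x0:x1],None,fx=sub,fy=sub,interpolation=cv2.INTER_CUBIC).astype(float)
    v,u=np.mgrid[0:im.shape[0],0:im.shape[1]]; u=(u+.5)/sub-.5+x0; v=(v+.5)/sub-.5+y0
    r=np.stack([(u-c['cx'])/f,(v-c['cy'])/f,np.ones_like(u)],-1)@T[:3,:3].T
    t=(0.091-T[2,3])/r[...,2]; G=Finv(T[:3,3]+r*t[...,None])[...,:2]
    red=np.clip(im[...,0]-np.maximum(im[...,1],im[...,2]),0,None)
    hs=cv2.cvtColor(np.clip(im,0,255).astype(np.uint8),cv2.COLOR_RGB2HSV)
    wh=((hs[...,2]>170)&(hs[...,1]<60)).astype(np.uint8)
    nn,lab,st,ce=cv2.connectedComponentsWithStats(wh); 
    # dial ctr: fit by nominal hub position; slide ~ known
    best=None
    rr=np.where(red>60,red,0)
    for hx in np.arange(84,108,.5):
        for hy in np.arange(-28,-11,.5):
            dd=np.hypot(G[...,0]-hx,G[...,1]-hy); s=(wh*(dd<25)).sum()-2.0*(wh*((dd>26)&(dd<29))).sum()+0.0
            if best is None or s>best[0]: best=(s,hx,hy)
    _,hx,hy=best
    dx,dy=G[...,0]-hx,G[...,1]-hy; dd=np.hypot(dx,dy); m=(dd>7)&(dd<25)
    w=rr*m; vx,vy=(w*dx/np.maximum(dd,1)).sum(),(w*dy/np.maximum(dd,1)).sum()
    a=(np.pi-np.arctan2(vy,vx))%(2*np.pi)
    print('hub',hx,hy,'needle rad',round(a,3),'mm',round(a/.28,2))
E
python3 - <<'E'
from h import *
look('s3')
E
```

```text
t 11.42 tcp [0.4938 0.1725 0.1198] fix [-26.7 122.  119.8] units [ 0.0001  0.0665 -0.0163] ytool deg -9.17 F [-11.12   4.84   6.35] gap 0.221 q6 0.28
hub 93.0 -22.0 needle rad 0.808 mm 2.89
```

View pics/s3c.png

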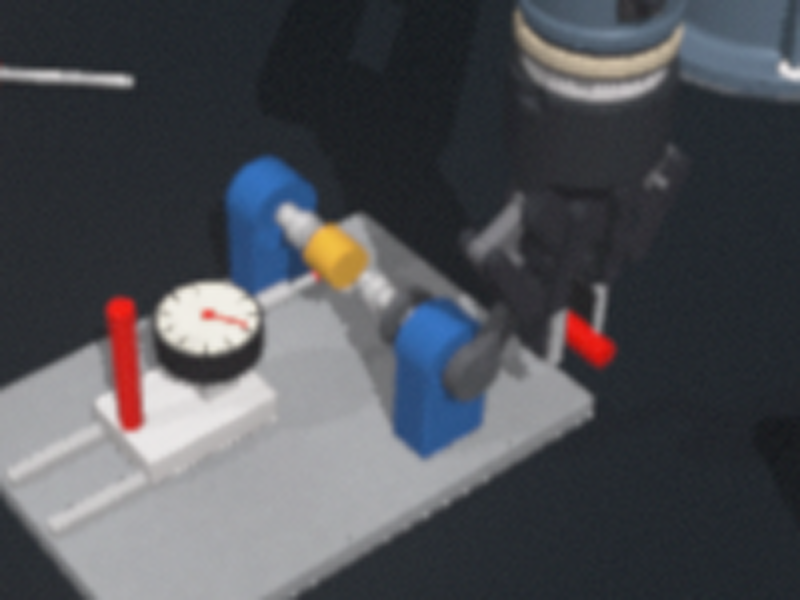

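Call:
move_arm(
  deltas=[
    [0,0.006,-0.003,0,22],
    [0,0.012,-0.006,0,22],
    [0,0.018,-0.008,0,22],
    [0,0.024,-0.01,0,22],
    [0,0.03,-0.011,0,22],
    [0,0.03,-0.011,0,22],
    [0,0.03,-0.011,0,22],
    [0,0.03,-0.011,0,22],
  ],
)

```text
t: 12.13
tcp_pos: [0.5074, 0.1702, 0.125]
tool_rot: [0.761, 0.649, -0.003, -0.003]
force: [-8.2, 1.1, 7.3]
finger_gap: 0.223
```

Run:
```python
from h import *
look('s4')
```

```text
t 12.13 tcp [0.5074 0.1702 0.125 ] fix [-12.9 121.8 125. ] units [ 0.0004  0.0322 -0.0027] ytool deg -9.1 F [-8.15  1.14  7.34] gap 0.223 q6 0.27
hub 93.0 -22.0 needle rad 1.547 mm 5.52
```

View pics/s4c.png

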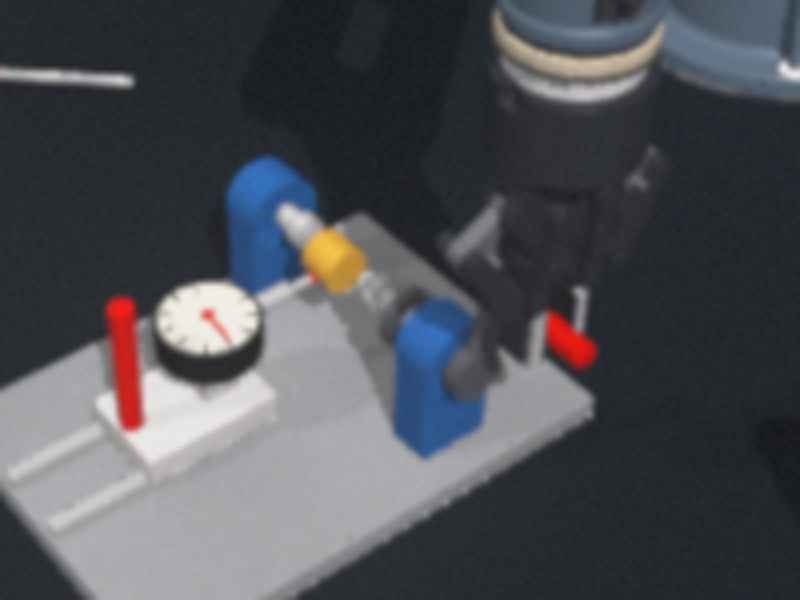

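Call:
move_arm(
  deltas=[
    [0,0.006,-0.001,0,22],
    [0,0.012,-0.002,0,22],
    [0,0.018,-0.003,0,22],
    [0,0.024,-0.004,0,22],
    [0,0.03,-0.004,0,22],
    [0,0.03,-0.004,0,22],
    [0,0.03,-0.004,0,22],
    [0,0.03,-0.004,0,22],
  ],
)

```text
t: 12.85
tcp_pos: [0.5223, 0.168, 0.1265]
tool_rot: [0.761, 0.649, -0.001, -0.0]
force: [-4.3, 0.1, 2.6]
finger_gap: 0.217
```

Run:
```python
from h import *
look('s5')
```

```text
t 12.85 tcp [0.5223 0.168  0.1265] fix [  2.2 122.  126.5] units [-0.0001 -0.0054  0.0012] ytool deg -9.1 F [-4.34  0.09  2.61] gap 0.217 q6 0.27
hub 93.0 -22.0 needle rad 2.088 mm 7.46
```

Call:
move_arm(
  deltas=[
    [0,0.004,0,0,22],
    [0,0.008,0,0,22],
    [0,0.012,0,0,22],
    [0,0.016,0.001,0,22],
    [0,0.02,0.001,0,22],
    [0,0.02,0.001,0,22],
    [0,0.02,0.001,0,22],
    [0,0.02,0.001,0,22],
  ],
)

```text
t: 13.57
tcp_pos: [0.5319, 0.1667, 0.1259]
tool_rot: [0.761, 0.649, 0.001, 0.001]
force: [-2.0, -0.2, 1.6]
finger_gap: 0.221
```

Run:
```python
from h import *
look('s6')
```

```text
t 13.57 tcp [0.5319 0.1667 0.1259] fix [ 11.8 122.2 125.9] units [-0.0006 -0.0295 -0.0003] ytool deg -9.11 F [-2.03 -0.25  1.55] gap 0.221 q6 0.26
hub 93.0 -22.0 needle rad 2.27 mm 8.11
```

View pics/s6c.png

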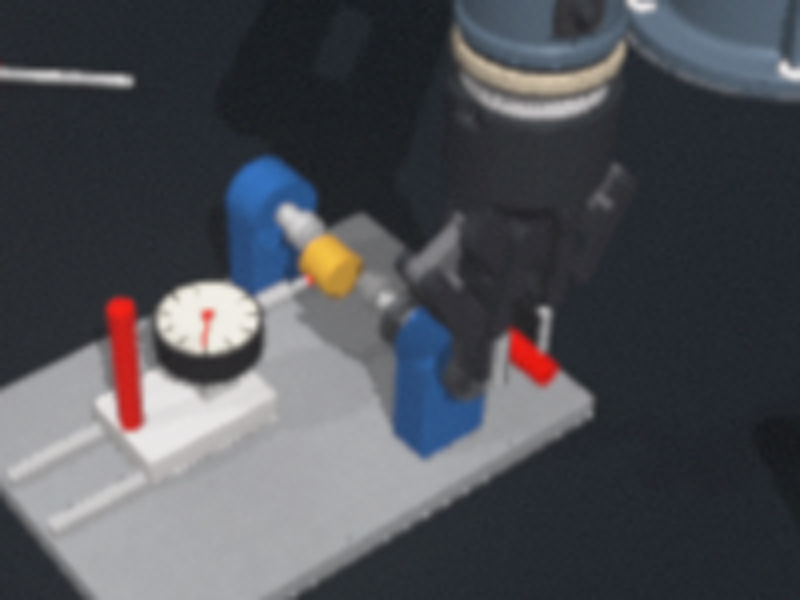

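Call:
move_arm(
  deltas=[
    [0,0.005,0.001,0,22],
    [0,0.01,0.003,0,22],
    [0,0.015,0.005,0,22],
    [0,0.02,0.007,0,22],
    [0,0.025,0.009,0,22],
    [0,0.025,0.009,0,22],
    [0,0.025,0.009,0,22],
    [0,0.025,0.009,0,22],
  ],
)

```text
t: 14.28
tcp_pos: [0.5417, 0.1651, 0.1222]
tool_rot: [0.761, 0.649, 0.001, 0.001]
force: [-1.0, -0.0, -0.2]
finger_gap: 0.221
```

Run:
```python
from h import *
look('s7')
```

```text
t 14.28 tcp [0.5417 0.1651 0.1222] fix [ 21.8 122.2 122.2] units [-0.0006 -0.0544 -0.0097] ytool deg -9.11 F [-0.95 -0.02 -0.19] gap 0.221 q6 0.26
hub 93.0 -22.0 needle rad 2.289 mm 8.17
```

Call:
move_arm(
  deltas=[
    [0,0.005,0.001,0,22],
    [0,0.01,0.003,0,22],
    [0,0.015,0.005,0,22],
    [0,0.02,0.008,0,22],
    [0,0.025,0.012,0,22],
    [0,0.025,0.012,0,22],
    [0,0.025,0.012,0,22],
    [0,0.025,0.012,0,22],
  ],
)

```text
t: 15.0
tcp_pos: [0.5515, 0.1635, 0.1173]
tool_rot: [0.761, 0.649, 0.0, 0.0]
force: [-0.9, 0.1, -0.6]
finger_gap: 0.221
```

Run:
```python
from h import *
look('s8')
```

```text
t 15.0 tcp [0.5515 0.1635 0.1173] fix [ 31.7 122.2 117.3] units [-0.0005 -0.0793 -0.0218] ytool deg -9.11 F [-0.87  0.13 -0.58] gap 0.221 q6 0.25
hub 93.0 -22.0 needle rad 2.088 mm 7.46
```

View pics/s8c.png

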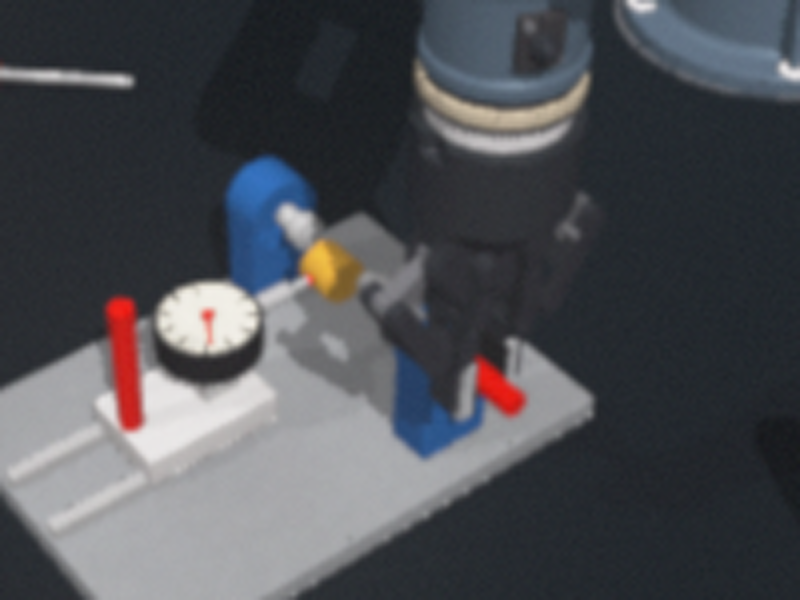

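The needle readings are 2.9, 5.5, 7.5, 8.1, 8.2 and 7.5 mm, so the peak has been passed. It lies near crank 0.31, by symmetry of the two equal 7.46 readings. I'll push the bar back to that angle.

Call:
move_arm(
  deltas=[
    [0,-0.008,-0.003,0,22],
    [0,-0.016,-0.006,0,22],
    [0,-0.024,-0.009,0,22],
    [0,-0.031,-0.012,0,22],
    [0,-0.038,-0.014,0,22],
    [0,-0.044,-0.015,0,22],
    [0,-0.048,-0.016,0,22],
    [0,-0.048,-0.016,0,22],
  ],
)

```text
t: 15.72
tcp_pos: [0.5367, 0.166, 0.1263]
tool_rot: [0.761, 0.649, 0.004, 0.004]
force: [6.2, -3.0, 4.5]
finger_gap: 0.223
```

Run:
```python
from h import *
look('s9')
snap('wrist','w11')
```

```text
t 15.72 tcp [0.5367 0.166  0.1263] fix [ 16.7 122.3 126.3] units [-0.0008 -0.0417  0.0003] ytool deg -9.08 F [ 6.18 -3.02  4.49] gap 0.223 q6 0.26
hub 93.0 -22.0 needle rad 2.308 mm 8.24
```

View pics/w11.png

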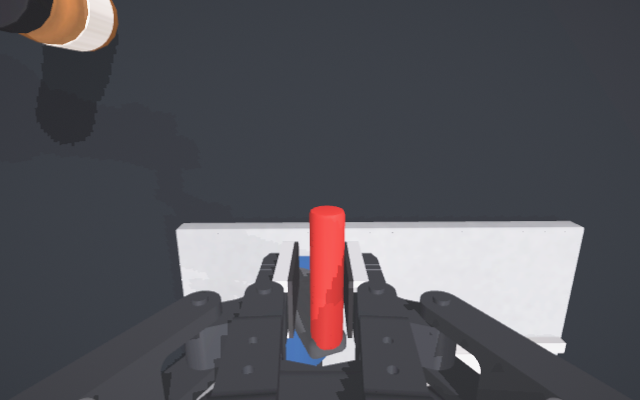

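View pics/s9c.png

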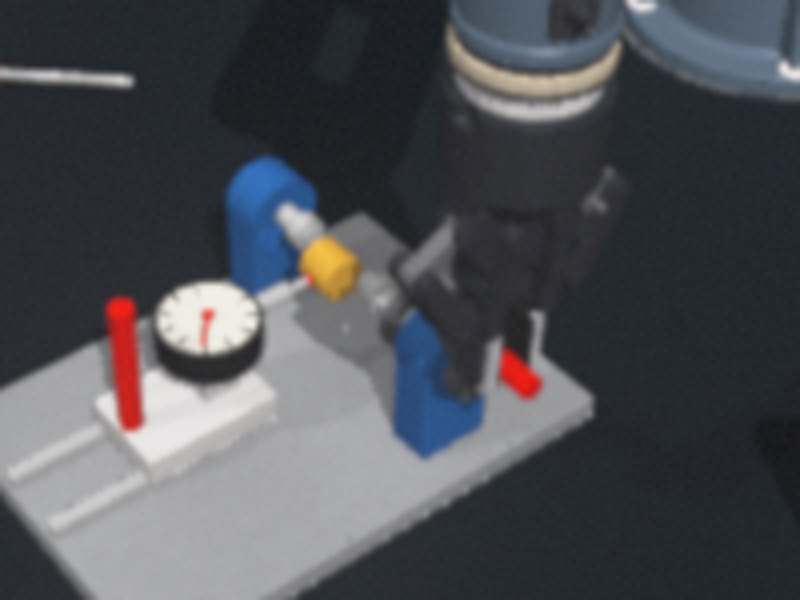

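Call:
move_arm(
  deltas=[
    [0,-0.003,-0.001,0,22],
    [0,-0.006,-0.001,0,22],
    [0,-0.009,-0.001,0,22],
    [0,-0.009,-0.001,0,22],
    [0,-0.009,-0.001,0,22],
    [0,0,-0.001,0,28],
    [0,0.003,-0.001,0,34],
    [0,0.003,-0.001,0,40],
  ],
)

```text
t: 16.48
tcp_pos: [0.5323, 0.1665, 0.1241]
tool_rot: [0.761, 0.649, -0.001, -0.001]
force: [-0.0, -0.1, 0.1]
finger_gap: 0.4
```

Run:
```python
from h import *
look('s10')
snap('wrist','w12')
```

```text
t 16.48 tcp [0.5323 0.1665 0.1241] fix [ 12.3 122.2 124.1] units [-0.0004 -0.0307 -0.0046] ytool deg -9.12 F [-0.02 -0.13  0.13] gap 0.4 q6 0.26
hub 93.0 -22.0 needle rad 2.309 mm 8.25
```

View pics/w12.png

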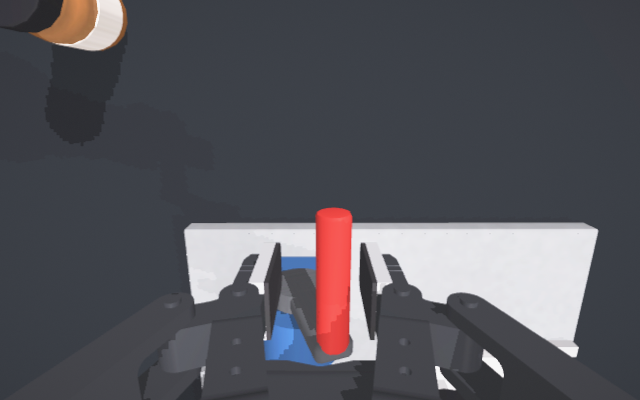

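The bar stands free between the open fingers, at (333,280). I'll raise the arm and check.

Call:
move_arm(
  deltas=[
    [0,0.01,0,0,45],
    [0,0.01,-0.03,0,45],
    [0,0.01,-0.1,0,45],
    [0,0.01,-0.18,0,45],
    [0,0.01,-0.25,0,45],
    [0,0.01,-0.32,0,45],
    [0,0.01,-0.36,0,45],
    [0,0.01,-0.36,0,45],
  ],
)

```text
t: 17.25
tcp_pos: [0.5393, 0.1663, 0.2724]
tool_rot: [0.761, 0.649, 0.003, 0.002]
force: [0.4, 1.0, 0.6]
finger_gap: 0.448
```

Run:
```python
from h import *
look('s11')
p,d,c=snap('wrist','w13')
for t in (.2,.3,.4,.5): print(t, proj([F(50*np.sin(t),y,80+50*np.cos(t)) for y in (95,150)],c).round(1).tolist())
needle('w14')
```

```text
t 17.25 tcp [0.5393 0.1663 0.2724] fix [ 19.2 123.  272.4] units [-0.0034 -0.0509  0.3655] ytool deg -9.09 F [0.43 0.98 0.62] gap 0.448 q6 0.26
hub 93.0 -22.0 needle rad 2.307 mm 8.24
0.2 [[309.2, 219.8], [308.6, 152.5]]
0.3 [[315.1, 219.3], [314.8, 152.2]]
0.4 [[320.9, 218.6], [320.9, 151.9]]
0.5 [[326.3, 217.8], [326.6, 151.5]]
t 17.35 tcp [0.5368 0.1659 0.2684] fix [ 16.8 122.2 268.4] units [-0.3552  0.3832  0.3935] ytool deg -9.1 F [-0.07  0.19 -0.29] gap 0.449 q6 0.26
needle comp [428 286  19  18 191] extent 26.8 hub~ [122.3  13.3] angle -2.306 press mm -8.24 or +full 14.2
```

View pics/w13.png

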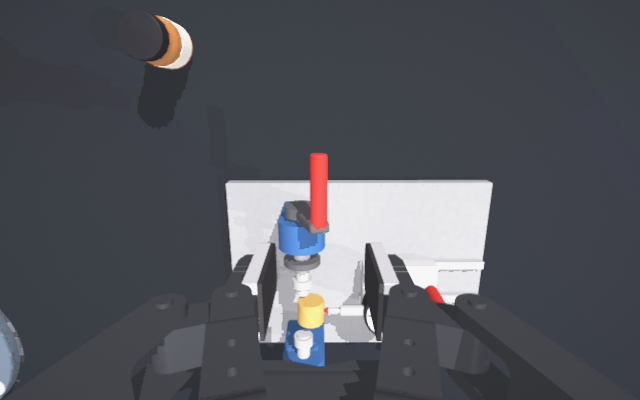

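View pics/s11c.png

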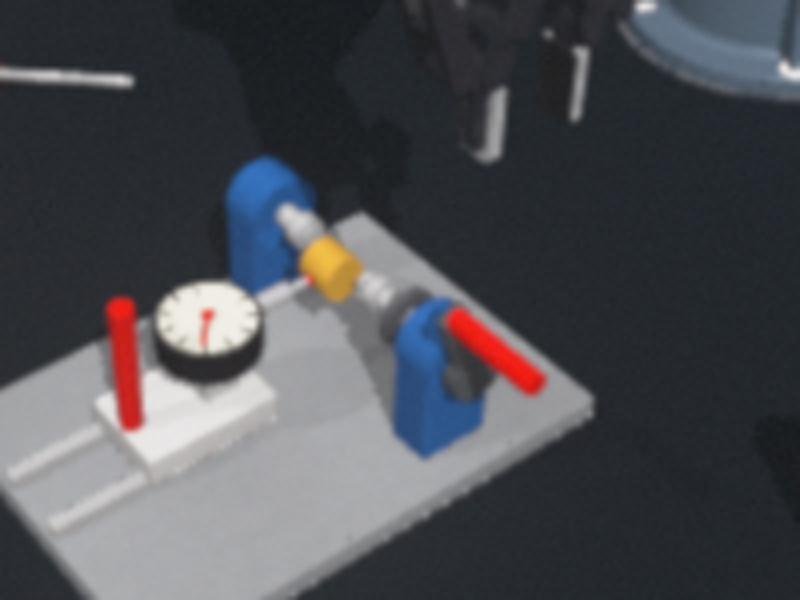

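Run:
```python
import numpy as np
from scipy.optimize import least_squares
D=np.array([(-.62,2.89),(-.31,5.52),(0,7.46),(.19,8.11),(.40,8.17),(.63,7.46),(.39,8.24),(.35,8.25)])
r=lambda d:8*np.cos(d)+np.sqrt(289-64*np.sin(d)**2)-3
for free in (0,1):
    s=least_squares(lambda x:(x[1]-(22-r(D[:,0]-x[0]))*(x[2] if free else 1))-D[:,1],[.3,8.2,1]); print(s.x.round(3),s.fun.round(2))
```

```text
[0.378 8.145 1.   ] [ 0.2   0.03 -0.14 -0.17 -0.03  0.32 -0.1  -0.11]
[0.32  8.203 1.178] [-0.06  0.09  0.04 -0.02 -0.01  0.09 -0.07 -0.05]
```

The fits put the high spot at 0.32 to 0.38 rad and the crank stands at about 0.36, well inside the ±0.22 rad tolerance. The arm is clear and still, so I'm handing in.

Run:
```python
from h import *
look('s12')
print(manip.sign_off())
```

```text
t 17.4 tcp [0.5361 0.1658 0.2673] fix [ 16.2 122.  267.3] units [ 1.000e-04 -3.970e-02  3.533e-01] ytool deg -9.11 F [ 0.52  0.3  -0.84] gap 0.448 q6 0.26
hub 93.0 -22.0 needle rad 2.307 mm 8.24
the job is handed in; nothing more can be done
None
```

I handed the job in at 17.4 s with the eccentric's high spot on the plunger and the crank let go. I got no verdict back.

- **Gauge:** I slid it up by the red post, gripping above dial height, until the wrist camera read the plunger at about 2.65 mm. The reading did not change when I released the post.
- **Crank:** I straddled the handle and swept it from about -0.75 to +0.63 rad. The needle rose from about 2.9 mm to 8.2 mm, then fell to 7.5 mm. I then eased the crank back to about 0.36 rad.
- **Final checks:** The needle stayed at 8.24–8.25 mm, the highest reading of the run, before and after the fingers left. The arm stood still about 0.14 m above the handle, touching nothing.
- **Disagreements:** Two fits of the sweep put the high spot at 0.32 and 0.38 rad, both within the ±0.22 rad tolerance around where the crank stands. With the gauge's scale fixed, the fit missed single readings by up to 0.3 mm. I put that down to reading the needle from the coarse scene camera. I also tried to read the needle with the wrist camera at the end, but the dial was hidden by the fingers, so that check gave nothing.

I did not measure the bystanders again; nothing the arm did came near them.

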